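# Check a cooling bottle with the infrared thermometer

## Robot

A 7-joint arm with a two-finger parallel gripper is mounted at the origin on the work surface. World frame = base frame: x ahead of the robot, y to its left, z up, the work surface at z = 0. Lengths are in m, angles in rad, forces in N, time in s.
With the tool pointing down it reaches from about 0.4 to 0.875 m from the base axis. Payload 19.3 kg.
Tool frame: the origin (TCP) lies between the finger pads; the fingertips stand 17 mm ahead of it and the grasp point (between the pads) lies 2 mm behind it; z points along the fingers, x is the direction in which the jaws open and shut, and the axes are right-handed (so a half turn about z gives the same grasp; the last joint's range is limited). The gripper opens to 85 mm and grips with 20 to 120 N. Pads are 22 mm wide; open, the fingers measure 114 mm over their backs; the gripper's body (76 mm by 85 mm) begins 54 mm behind the grasp point. The pads swing forward as they close: fully open they stand 13 mm farther back than shut.
Start: joints at [-1.256, 0.521, -0.036, 1.599, 0.021, 1.021, -0.113], TCP at [0.235, 0.579, 0.248] pointing down, gripper open.
Joint ranges: [-2.91, 2.91], [-0.3, 2.13], [-1.5, 1.42], [0.17, 2.43], [-1.26, 4.41], [0.16, 1.93], [-2.52, 2.52]. Speed limits (rad/s): [1.89, 1.89, 2.39, 2.39, 3.01, 3.01, 3.01].

## Interface

Orientations are given as [roll, pitch, yaw] about the fixed x, y, z axes, in that order (R = Rz(yaw) Ry(pitch) Rx(roll)).
In Python, from workcell import bot gives the robot as it stands. The module is installed in compiled form; this text tells all that it offers.
- The arm moves only by the tool arm_command, never from a script. Its argument "targets" is a list of rows, each a list of 6 numbers: the shift along the tool's x, y, z in mm, then the turn, a rotation vector about the tool's x, y, z in degrees. In form: [[x, y, z, wx, wy, wz], ...]. A call has 1 to 8 rows; each row shifts and turns the pose as measured when the row begins, along the tool's axes as they then stand; what a row does not reach is not made up. A row lasts 1/10 s, in which the tool goes at most 50 mm and 8.59 degrees, less where a joint would pass 70% of its speed; a pose out of reach is approached as far as the arm can. A call is refused whole if a number of a shift passes 50 or a number of a turn 8.59, either way. A call with a gripper value outside its range is refused whole. "grip" is the opening in per cent of the stroke, from 0 (shut) to 100 (fully open), set as the call begins (left out, the last holds). The fingers move at their own pace and stop on an object; "grip_force" is the grip in N (left out, the last holds). Time passes only in rows, so rows that do not move let the fingers close. It gives the time, the measured TCP pose, the force and the opening at its end, in the units of the state.
- bot.observe(): the state, without advancing time (a new reading comes with each control period).
- bot.grab_frame(name): name is "side" or "top"; returns a dict with "color" (384x512x3 uint8, red, green, blue), "depth" (384x512 float32, m along the optical axis (not along the pixel's ray), 0 where there is no reading), "fov_y" (degrees; the focal length in pixels is half the picture's height over the tangent of half this angle, whatever the lens; pixels are square), "cx", "cy" (the principal point, pixels), "D" ([k1, k2, p1, p2, k3] as OpenCV has them; the pictures are not rectified), "R" (3x3) and "t" (3): a world point X has camera coordinates R X + t. Camera axes: x right, y down, z forward; pixel columns grow to the right and rows downward; lengths in m; the calibration is good to about 2 mm. A picture is of the moment at which its call begins.
- bot.job_done(): hands the job in, once; it reports no verdict.
The state is a dict: "clock": time; "qpos": joint angles; "qd": joint speeds; "joint_efforts": joint torques, N m; "position": TCP position; "tool_rot": TCP orientation; "force": force on the tool from outside, world axes, zero at the start; "moment": the same for the moment, N m; "grip_width": finger opening in m.
Only numpy, scipy, OpenCV 4.12 (cv2) and the standard library are available. Lean on these libraries where they do the work, as an engineer would, in place of code of your own. Each camera call takes 0.05 s, during which the arm holds its last target. There are 200 camera calls.

## Task

Pick up the pistol-shaped infrared thermometer and point it at the middle of the paper label of the smaller (shorter) bottle on the cooling rack, level and square on to the label with its nose about 8 cm away, and hold it still there for two seconds. Then lay the thermometer flat on its side in the aluminium tray, wholly inside the rim, without dropping it, and let go. Do not touch or shift the bottles, bowls or tongs.

Things in the scene. Friction and masses are not known exactly. Their poses are not given: they have to be found in the camera images.
- thermometer: Pistol-shaped infrared thermometer, about 0.22 kg, loose, on its side on the counter. +x is the aiming direction, z up as it lies, the handle goes off to -y. Origin on the underside below the barrel. Grey barrel: box x -65 to 60, y -20 to 20, z 0 to 40 mm; black nose, 34 mm diameter, on to x = 75. Trigger no farther forward than x = -21 mm.
- thermometer_grip (a point): Best place to grip it: on the barrel axis, half-way up, 15 mm ahead of the origin in x (origin +15, 0, +20 mm); the barrel is 40 mm wide here across y and both sides are clear. Axes as the thermometer's.
- thermometer_nose (a point): Centre of the nose's front face (origin +75, 0, +20 mm), where the beam leaves along the thermometer's +x. Axes as the thermometer's.
- thermometer_rear (a point): Centre of the barrel's rear face (origin -65, 0, +20 mm).
- thermometer_butt (a point): Centre of the black handle's free end (origin -59, -109, +20 mm). The handle is 36 mm wide, 32 mm thick and leaves the barrel near x = -42 mm; its corners reach x = -79 and y = -112 mm.
- small_bottle: The bottle to check: square amber glass bottle 64 x 64 mm, 146 mm tall with its neck and steel cap (square part 100 mm), loose, on the rack beside the tall bottle, to its left or right. Origin at the centre of its underside; z up. Its only label is on its -x face: +x points from the label into the glass.
- small_bottle_label (a point): Centre of the small bottle's paper label (46 mm wide, 50 mm high, flat and upright), 60 mm above the bottle's underside. It faces the robot's side of the counter, turned at most 30 degrees from -x; a paper strip runs from it up the face and 11 mm over the bottle's front top edge, seen from above. Axes as the bottle's: +x goes into the bottle, square to the label.
- tall_bottle: The other bottle, to be left alone: same 64 x 64 mm section and label but 206 mm tall. Origin at the centre of its underside.
- tall_bottle_label (a point): Centre of the tall bottle's label, on its -x face, 60 mm above its underside.
- rack: Fixed steel wire cooling rack, 120 mm (x) by 250 mm (y), top 55 mm above the counter, origin at counter level below its centre. The bottles stand on it, about 68 mm either side of its centre along y.
- tray_in (a point): Centre of the inner floor (4 mm above the counter) of the fixed aluminium tray: outside 220 mm (x) by 280 mm (y), walls 4 mm thick, rim 20 mm above the counter, open on top. Axes are the tray's, z up.
- bowl_a: White ceramic dipping bowl, rim diameter 90 mm, 40 mm high, loose; origin at the centre of its underside. Leave alone.
- bowl_b: A second bowl just like it. Leave alone.
- tongs: Steel tongs about 210 mm long along their x and 60 mm wide, 22 mm high, loose, lying on the counter; origin on the underside near the middle. Leave alone.
Things that resemble listed ones, but are neither listed nor needed, are in the scene too. What is shaped like the thermometer but orange or purple is not meant.

How it is judged:
By the outcome, as a careful person would: the job done as asked, in the order asked, and still so for the second after the job is handed in, with the robot touching nothing.
It also fails if it takes over 51 s, if anything falls off the work surface, if the arm or the gripper's body presses on something with over 40 N, if the wrist force passes 120 N, or if a joint passes its speed limit or range.

## Working session

There is one attempt and no reset: what is moved stays moved. The work goes in short steps, Python scripts to look and compute and a tool call to move; the robot and the scene stay as the last step left them, time stands still between calls to the robot, and variables do not carry over. Pictures are saved under pics/ and viewed, about 8 in all and at most 12, crops included, and the job is handed in when it is done.

Besides the shell and the picture viewer there is one more tool, called after "Emit:" as name(argument=value, ...) on one line, values as JSON. arm_command: Moves the arm, as the interface text tells. Its arguments: {"type":"object","properties":{"targets":{"type":"array"},"grip":{"type":"number"},"grip_force":{"type":"number"}},"required":["targets"]}

```bash
mkdir -p pics; cat > h.py <<'E'
import numpy as np, cv2, pickle
from workcell import bot
from scipy.spatial.transform import Rotation as Rn
def grab(n,save=None):
    f=bot.grab_frame(n); pickle.dump(f,open(f'{n}.pkl','wb'))
    if save: cv2.imwrite(f'pics/{save}.png',cv2.cvtColor(f['color'],cv2.COLOR_RGB2BGR))
    return f
def load(n): return pickle.load(open(f'{n}.pkl','rb'))
def K(f):
    h=f['color'].shape[0]; fl=h/2/np.tan(np.radians(f['fov_y'])/2)
    return np.array([[fl,0,f['cx']],[0,fl,f['cy']],[0,0,1.]])
def cloud(f):
    h,w=f['depth'].shape; v,u=np.mgrid[:h,:w]
    p=cv2.undistortPoints(np.stack([u.ravel(),v.ravel()],1).astype(np.float64).reshape(-1,1,2),K(f),np.array(f['D'],float)).reshape(-1,2)
    d=f['depth'].ravel()
    X=np.c_[p*d[:,None],d]
    W=(X-np.array(f['t']))@np.array(f['R']); W[d==0]=np.nan
    return W.reshape(h,w,3)
def ray(f,uv,z):
    "world points of pixels at height z"
    p=cv2.undistortPoints(np.array(uv,float).reshape(-1,1,2),K(f),np.array(f['D'],float)).reshape(-1,2)
    R=np.array(f['R']);c=-R.T@np.array(f['t']); d=np.c_[p,np.ones(len(p))]@R
    return c+d*((z-c[2])/d[:,2])[:,None]
def proj(f,X):
    return cv2.projectPoints(np.array(X,float).reshape(-1,1,3),cv2.Rodrigues(np.array(f['R'],float))[0],np.array(f['t'],float),K(f),np.array(f['D'],float))[0].reshape(-1,2)
def crop(f,x0,y0,x1,y1,s,name):
    im=cv2.cvtColor(f['color'][y0:y1,x0:x1],cv2.COLOR_RGB2BGR)
    cv2.imwrite(f'pics/{name}.png',cv2.resize(im,None,fx=s,fy=s,interpolation=cv2.INTER_CUBIC))
E
python3 - <<'E'
from h import *
a=grab('top'); b=grab('side')
im=np.vstack([a['color'],b['color']])
cv2.imwrite('pics/both.png',cv2.cvtColor(cv2.resize(im,None,fx=.78,fy=.78),cv2.COLOR_RGB2BGR))
cv2.imwrite('pics/top0.png',cv2.cvtColor(cv2.resize(a['color'],None,fx=1.5,fy=1.5),cv2.COLOR_RGB2BGR))
print(bot.observe())
for f in(a,b): print(f['fov_y'],f['D'],-np.array(f['R']).T@f['t'],f['R'][2])
E
```

```text
{'clock': 0.1, 'qpos': array([-1.25622665,  0.52196043, -0.03632427,  1.59990235,  0.02118433,
        1.02109997, -0.11280851]), 'qd': array([-0.00019195, -0.00284425, -0.0007016 , -0.00123379,  0.00026307,
        0.00228665, -0.00038141]), 'joint_efforts': array([ 4.66878773e-03, -9.28481269e+01,  1.98474728e+00, -3.70519853e+01,
        1.82919303e-02,  5.42921189e-03,  1.26219129e-05]), 'position': array([0.23451898, 0.57904958, 0.24779698]), 'tool_rot': array([3.14153684e+00, 9.84236571e-04, 1.18599533e+00]), 'force': array([-0.58485326, -0.11352162, -0.3146143 ]), 'moment': array([ 0.01625188, -0.02655405,  0.02973955]), 'grip_width': 0.08530386719757943}
44.965154229113885 [-0.09383598  0.          0.          0.          0.        ] [ 0.42381011 -0.12068402  1.44187385] [ 0.05765857  0.00203303 -0.99833429]
45.69207481402059 [-0.08622668  0.          0.          0.          0.        ] [ 0.1863134  -1.01366005  1.10431613] [ 0.22771372  0.65192578 -0.72328365]
```

View pics/top0.png

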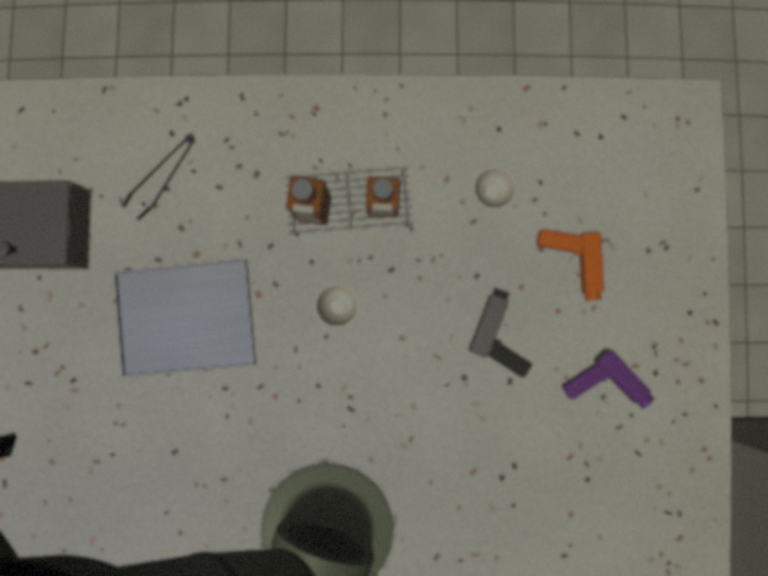

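View pics/both.png

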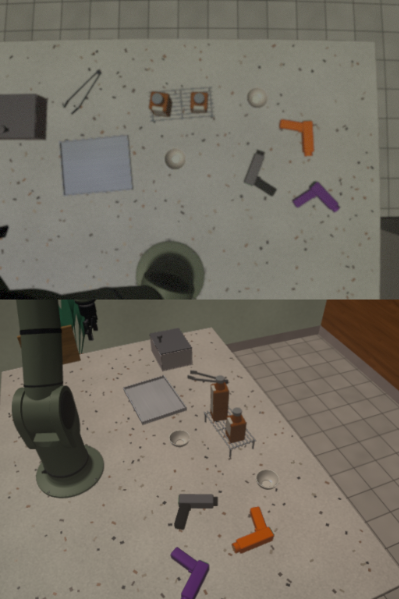

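The thermometer could be confused with three things (top view, px in the ×1.5 picture): grey with a black handle (490,325), orange (590,260) and purple (610,375). I choose the grey one. The short bottle should be the right one (383,195). I'll check both in one close crop and measure.

```bash
python3 - <<'E'
from h import *
a=load('top'); b=load('side')
def up(f,x0,y0,x1,y1,w,h):
    return cv2.resize(cv2.cvtColor(f['color'][y0:y1,x0:x1],cv2.COLOR_RGB2BGR),(w,h),interpolation=cv2.INTER_CUBIC)
# thermometer 300..370 x 185..255 ; bottles 185..285 x 105..160 ; side bottles
A=up(a,300,185,370,255,400,400); B=up(a,185,105,285,162,400,228); C=up(b,255,90,335,165,400,372)
im=np.zeros((600,800,3),np.uint8); im[:400,:400]=A; im[:228,400:]=B; im[228:600,400:]=C
cv2.imwrite('pics/c1.png',im)
W=cloud(a)
col=a['color'].astype(int)
# barrel top by height
box=W[185:255,305:360]; m=(box[...,2]>.034)&(box[...,2]<.05)
print('h',np.nanpercentile(box[...,2],[5,50,90,95,99]),m.sum())
P=box[m][:,:2].astype(np.float32); r=cv2.minAreaRect(P*1000);print(r)
# bottles
for n,(x0,x1) in {'L':(188,222),'R':(240,272)}.items():
    q=W[110:155,x0:x1]; z=q[...,2]; print(n,np.nanmax(z))
    for lo,hi in((.14,.17),(.19,.215),(.2,.22),(.25,.28)):
        mm=(z>lo)&(z<hi)
        if mm.sum()>8: print(lo,hi,mm.sum(),cv2.minAreaRect((q[mm][:,:2]*1000).astype(np.float32)),q[mm].mean(0))
# tray: rough pixel corners
print(ray(a,[(116/1.5,273/1.5),(246/1.5,261/1.5),(255/1.5,363/1.5),(124/1.5,375/1.5)],.02))
print('bowls',ray(a,[(336/1.5,305/1.5),(494/1.5,187/1.5)],.04))
E
```

```text
h [-0.0051974   0.00067878  0.03791621  0.04020867  0.04323045] 735
((408.064697265625, -370.4786071777344), (126.81631469726562, 148.71080017089844), 68.01560974121094)
L 0.2651302716570498
0.14 0.17 57 ((638.93994140625, 11.740066528320312), (41.772125244140625, 84.87855529785156), 37.507259368896484) [0.63547348 0.01183882 0.15424715]
0.19 0.215 259 ((654.5692138671875, 25.57583999633789), (64.93724822998047, 63.763118743896484), 82.43946075439453) [0.65006966 0.02066144 0.21065513]
0.2 0.22 365 ((654.5692138671875, 25.57583999633789), (64.93724822998047, 63.763118743896484), 82.43946075439453) [0.65038243 0.02187027 0.21344056]
0.25 0.28 147 ((654.5485229492188, 24.391138076782227), (31.61029815673828, 34.7811279296875), 23.310016632080078) [0.65407012 0.02449224 0.26003187]
R 0.20715203356853362
0.14 0.17 371 ((669.2879028320312, -113.68240356445312), (65.89324951171875, 62.131996154785156), 0.16287150979042053) [ 0.66446283 -0.11386178  0.15424134]
0.19 0.215 141 ((668.8146362304688, -113.92278289794922), (33.995208740234375, 32.55988693237305), 0.4783570468425751) [ 0.66865918 -0.11378984  0.19983086]
0.2 0.22 69 ((668.768798828125, -112.48213195800781), (30.19835090637207, 30.656726837158203), 69.3078842163086) [ 0.67011366 -0.11365618  0.20184898]
[[0.5256127  0.44086795 0.02      ]
 [0.55089854 0.16767788 0.02      ]
 [0.34185782 0.14647223 0.02      ]
 [0.31464375 0.41945127 0.02      ]]
bowls [[ 0.46045522 -0.0200541   0.04      ]
 [ 0.70211556 -0.34072531  0.04      ]]
```

View pics/c1.png

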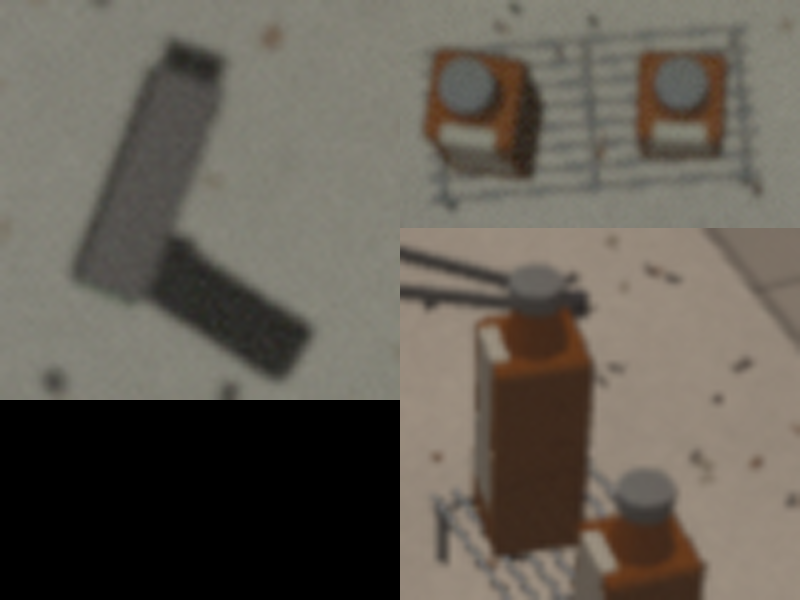

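```bash
cat > fit.py <<'E'
from h import *
from scipy.optimize import minimize
S=8
def hullmask(f,parts,roi):
    x0,y0,x1,y1=roi; m=np.zeros(((y1-y0)*S,(x1-x0)*S),np.uint8)
    for P in parts:
        p=(proj(f,P)-[x0-.5,y0-.5])*S-.5
        cv2.fillConvexPoly(m,cv2.convexHull(np.round(p*16).astype(np.int32)),255,shift=4)
    return cv2.GaussianBlur(cv2.resize(m,(x1-x0,y1-y0),interpolation=cv2.INTER_AREA).astype(float)/255,(0,0),.7)
def boxc(x0,x1,y0,y1,z0,z1): return np.array([[x,y,z] for x in(x0,x1) for y in(y0,y1) for z in(z0,z1)])/1000
def hnd():
    h=boxc(0,1,0,1,4,36); q=np.array([[-24,-20],[-60,-20],[-79,-105],[-44,-112]])/1000. # approx
    return np.array([[*c,z] for c in q for z in(.004,.036)])
TH=[boxc(-65,60,-20,20,0,40),boxc(60,75,-17,17,3,37)]
def place(parts,x,y,yaw,z=0):
    c,s=np.cos(yaw),np.sin(yaw); R=np.array([[c,-s,0],[s,c,0],[0,0,1]])
    return [P@R.T+[x,y,z] for P in parts]
def fit(f,parts,target,roi,p0,z=0):
    sc=np.array([.01,.01,.1])
    def c(p): return ((hullmask(f,place(parts,*(p0+p*sc),z),roi)-target)**2).sum()
    best=min((minimize(c,s,method='Nelder-Mead',options=dict(xatol=.005,fatol=1e-3,initial_simplex=np.array(s)+np.array([[0,0,0],[.8,0,0],[0,.8,0],[0,0,1.]]))) for s in([0,0,0],[0,0,.8],[0,0,-1.5])),key=lambda r:r.fun)
    return p0+best.x*sc,best.fun
E
python3 - <<'E'
from fit import *
f=load('top'); W=cloud(f)
# bottle: top 4 mm slab of the square part + neck/cap
t=np.linspace(0,2*np.pi,24); cap=np.array([[.017*np.cos(a),.017*np.sin(a),z] for a in t for z in(.1,.146)])
parts=[boxc(-32,32,-32,32,98,100),cap]
roi=(235,105,280,160); m=(W[roi[1]:roi[3],roi[0]:roi[2],2]>.142).astype(float)
p,c=fit(f,parts,cv2.GaussianBlur(m,(0,0),.7),roi,np.array([.668,-.114,0.]),.055); print('bottle',p[:2],np.degrees(p[2]),c)
# strip pixels
sub=f['color'][roi[1]:roi[3],roi[0]:roi[2]].astype(int); 
sat=sub.max(2)-sub.min(2); st=(W[roi[1]:roi[3],roi[0]:roi[2],2]>.142)&(sat<28)&(sub.sum(2)>330)
v,u=np.nonzero(st); print('strip px',len(v)); 
if len(v)>5:
    X=ray(f,np.c_[u+roi[0],v+roi[1]],.155)[:,:2]; print(X.mean(0),cv2.minAreaRect((X*1000).astype(np.float32)))
# thermometer grey/black dark mask
roi=(300,180,370,260); g=cv2.cvtColor(f['color'],cv2.COLOR_RGB2GRAY)[roi[1]:roi[3],roi[0]:roi[2]].astype(float)
print('bg',np.median(g),'barrel',g[35,25])
bg=np.median(g); H=hnd()
m=np.clip((bg-g)/(bg-100 if bg>110 else bg-70),0,1); m[m<.25]=0
for nm,mm in(('soft',m),('hard',cv2.GaussianBlur((g<(bg+g[35,25])/2).astype(float),(0,0),.7))):
    p,c=fit(f,TH+[H],mm,roi,np.array([.43,-.35,-.35]),0); print('th',nm,p[:2],np.degrees(p[2]),c)
# grip
    o=place([np.array([[.015,0,.02],[.075,0,.02]])],*p)[0]; print('grip,nose',o)
E
```

```text
bottle [ 0.66837759 -0.11377001] -2.4717227599655085 3.708671492240134
strip px 39
[ 0.64139808 -0.11220977] ((641.9421997070312, -112.38636779785156), (8.486943244934082, 30.79918670654297), 0.13267776370048523)
bg 127.0 barrel 80.0
th soft [ 0.42359854 -0.32986695] -20.667191065692663 89.3508442739901
grip,nose [[ 0.43763323 -0.33516103  0.02      ]
 [ 0.49377201 -0.35633738  0.02      ]]
th hard [ 0.42383638 -0.33002254] -21.131605661227663 33.92756151697662
grip,nose [[ 0.4378277  -0.33543021  0.02      ]
 [ 0.49379299 -0.35706089  0.02      ]]
```

```bash
cat >> h.py <<'E'
def go(goal,R=None,frm=None):
    "tool-frame shift (mm) and turn (deg) from present (or frm) pose to goal position, rotation R"
    s=bot.observe(); R0=Rn.from_euler('xyz',s['tool_rot']); p=s['position'] if frm is None else np.array(frm)
    d=R0.inv().apply(np.array(goal)-p)*1000
    w=np.degrees((R0.inv()*R).as_rotvec()) if R is not None else np.zeros(3)
    n=max(np.abs(d).max()/48,np.linalg.norm(d)/50,np.linalg.norm(w)/8.5)
    print('shift',d.round(1),'turn',w.round(2),'rows>=',round(n,1)); return d,w
def down(yawdeg): return Rn.from_euler('xyz',[180,0,yawdeg],degrees=True)
E
python3 - <<'E'
from h import *
go((.47,.15,.25)); go((.4378,-.3354,.12),down(69),(.47,.15,.25))
E
```

```text
shift [-309.3  379.3   -1.9] turn [0. 0. 0.] rows>= 9.8
shift [-461.9  152.4  130.5] turn [ 0.    0.06 -1.05] rows>= 10.1
```

Emit:
arm_command(targets=[[-28, 34, 0, 0, 0, 0], [-28, 34, 0, 0, 0, 0], [-28, 34, 0, 0, 0, 0], [-28, 34, 0, 0, 0, 0], [-28, 34, 0, 0, 0, 0], [-28, 34, 0, 0, 0, 0], [-28, 34, 0, 0, 0, 0], [-28, 34, 0, 0, 0, 0]], grip=100, grip_force=60)

```text
clock: 0.9
position: [0.4039, 0.2622, 0.2451]
tool_rot: [-3.139, 0.004, 1.196]
force: [1.1, 0.6, -0.7]
grip_width: 0.0856
```

```bash
python3 - <<'E'
from h import *
go((.47,.1,.24)); go((.4378,-.3354,.12),down(69),(.47,.1,.24))
E
```

```text
shift [-126.7  121.     5.2] turn [0. 0. 0.] rows>= 3.5
shift [-416.5  129.8  121.1] turn [-0.15  0.2  -0.49] rows>= 9.1
```

Emit:
arm_command(targets=[[-32, 30, 0, 0, 0, 0], [-32, 30, 0, 0, 0, 0], [-32, 30, 0, 0, 0, 0], [-32, 30, 0, 0, 0, 0], [-42, 13, 0, 0, 0, 0], [-42, 13, 5, 0, 0, 0], [-42, 13, 5, 0, 0, 0], [-42, 13, 5, 0, 0, 0]])

```text
clock: 1.7
position: [0.4575, -0.0906, 0.2302]
tool_rot: [-3.14, 0.003, 1.196]
force: [0.7, -0.1, 1.3]
grip_width: 0.0851
```

Emit:
arm_command(targets=[[-42, 13, 10, 0, 0, 0], [-42, 13, 15, 0, 0, 0], [-42, 13, 15, 0, 0, 0], [-42, 13, 15, 0, 0, 0]])

```text
clock: 2.1
position: [0.443, -0.2732, 0.1748]
tool_rot: [3.14, 0.002, 1.197]
force: [1.5, 0.8, -0.3]
grip_width: 0.0853
```

```bash
python3 - <<'E'
from h import *
print(bot.observe()['qpos'],bot.observe()['position'])
go((.4378,-.3354,.12),down(69))
E
```

```text
[ 0.26769827  0.46611012  0.22580614  1.95474929 -0.14709012  0.73494934
  1.77652818] [ 0.44304928 -0.2732465   0.17478506]
shift [-59.6  17.7  55. ] turn [ 0.07  0.14 -0.41] rows>= 1.7
```

Emit:
arm_command(targets=[[-30, 9, 27, 0, 0, -0.4], [-30, 9, 27, 0, 0, 0], [0, 0, 0, 0, 0, 0], [0, 0, 0, 0, 0, 0]])

```text
clock: 2.5
position: [0.4342, -0.3442, 0.1161]
tool_rot: [-3.14, 0.004, 1.197]
force: [0.2, -0.3, 0.7]
grip_width: 0.0853
```

```bash
python3 - <<'E'
from h import *
go((.4378,-.3354,.024),down(69))
a=grab('top');b=grab('side')
im=[cv2.resize(cv2.cvtColor(x,cv2.COLOR_RGB2BGR),(400,400),interpolation=cv2.INTER_CUBIC) for x in (a['color'][180:260,295:375],b['color'][210:310,200:300])]
cv2.imwrite('pics/c2.png',np.hstack(im))
E
```

```text
shift [ 9.9  0.3 92.1] turn [-0.1   0.23 -0.44] rows>= 1.9
```

View pics/c2.png

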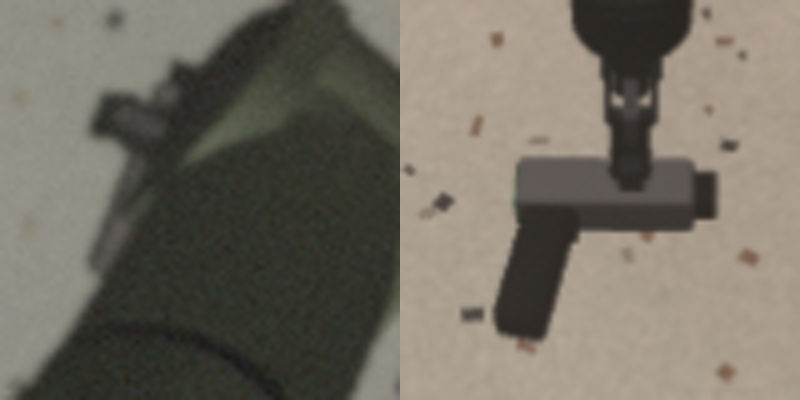

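The side crop shows the open fingers over the grey barrel at (630,180), at the right place along its length. I'll descend and close.

Emit:
arm_command(targets=[[10, 0, 30, 0, 0, -0.4], [0, 0, 30, 0, 0, 0], [0, 0, 20, 0, 0, 0], [0, 0, 0, 0, 0, 0]])

```text
clock: 3.0
position: [0.4427, -0.331, 0.0388]
tool_rot: [3.135, 0.004, 1.211]
force: [0.0, 0.0, 1.0]
grip_width: 0.0855
```

```bash
python3 - <<'E'
from h import *
go((.4378,-.3354,.024),down(69))
E
```

```text
shift [-5.8 -3.2 14.8] turn [0.37 0.21 0.41] rows>= 0.3
```

Emit:
arm_command(targets=[[-5.5, -3, 8, 0.3, 0.2, 0.2], [0, 0, 5, 0, 0, 0], [0, 0, 0, 0, 0, 0]])

```text
clock: 3.3
position: [0.4395, -0.335, 0.028]
tool_rot: [3.137, 0.0, 1.21]
force: [0.7, -0.8, -0.1]
grip_width: 0.0855
```

```bash
python3 - <<'E'
from h import *
go((.4378,-.3354,.024),down(69))
E
```

```text
shift [-0.9 -1.5  4. ] turn [0.25 0.02 0.31] rows>= 0.1
```

Emit:
arm_command(targets=[[-1, -1.5, 4, 0.2, 0, -0.3], [0, 0, 0, 0, 0, 0]])

```text
clock: 3.5
position: [0.4381, -0.3359, 0.0249]
tool_rot: [3.139, 0.001, 1.215]
force: [-0.1, -0.7, 0.7]
grip_width: 0.0853
```

Emit:
arm_command(targets=[[0, 0, 0, 0, 0, 0], [0, 0, 0, 0, 0, 0], [0, 0, 0, 0, 0, 0], [0, 0, 0, 0, 0, 0], [0, 0, 0, 0, 0, 0], [0, 0, 0, 0, 0, 0], [0, 0, 0, 0, 0, 0], [0, 0, 0, 0, 0, 0]], grip=0, grip_force=60)

```text
clock: 4.3
position: [0.4385, -0.3361, 0.0258]
tool_rot: [3.138, 0.001, 1.215]
force: [0.3, -0.3, 1.7]
grip_width: 0.0392
```

Emit:
arm_command(targets=[[0, 0, -15, 0, 0, 0], [0, 0, -30, 0, 0, 0], [0, 0, -40, 0, 0, 0], [0, 0, -30, 0, 0, 0], [0, 0, 0, 0, 0, 0]])

```text
clock: 4.8
position: [0.4371, -0.3355, 0.1474]
tool_rot: [3.14, 0.0, 1.214]
force: [0.1, -0.9, -2.5]
grip_width: 0.0394
```

```bash
python3 - <<'E'
from fit import *
f=grab('side'); W=cloud(f)
t=np.linspace(0,2*np.pi,24); cap=np.array([[.017*np.cos(a),.017*np.sin(a),z] for a in t for z in(.1,.146)])
roi=tuple(int(v) for v in (*(proj(f,[[.668,-.114,.12]])[0]-[35,45]),*(proj(f,[[.668,-.114,.12]])[0]+[35,45])));print(roi)
w=W[roi[1]:roi[3],roi[0]:roi[2]]
for zc in(62,75):
    parts=[boxc(-32,32,-32,32,zc-55,100),cap]
    m=((w[...,2]>zc/1000)&(w[...,1]<-.05)&(abs(w[...,0]-.668)<.06)).astype(float)
    p,c=fit(f,parts,cv2.GaussianBlur(m,(0,0),.7),roi,np.array([.668,-.114,0.]),.055); print('bottle',zc,p[:2],np.degrees(p[2]),c,m.sum())
crop(f,200,80,320,300,2.7,'c3')
s=bot.observe();print(s['position'],s['tool_rot'],s['grip_width'],s['force'])
# label plane from side: near-white points on front face
q=w[(w[...,2]>.09)&(w[...,2]<.14)&(w[...,1]<-.083)&(abs(w[...,0]-.668)<.05)]; 
go((.4966,-.1063,.1208),down(87.5))
# top-view: strip + face edge check by combined fit
E
```

```text
(267, 116, 337, 206)
bottle 62 [ 0.66895611 -0.11129404] -7.791252145339682 12.548912887254566 912.0
bottle 75 [ 0.66880117 -0.11214932] -7.074014227231017 13.180522637779472 845.0
[ 0.43670095 -0.33507578  0.14590782] [-3.14132068e+00 -2.06762529e-04  1.21445272e+00] 0.03902801756319819 [ 0.13865579 -0.0934097  -2.74562999]
shift [235.3 -23.7  25.2] turn [-1.000e-02 -1.000e-02 -1.792e+01] rows>= 4.9
```

View pics/c3.png

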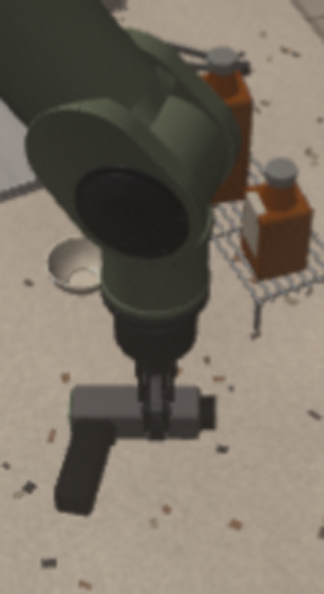

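```bash
python3 - <<'E'
from h import *
b=load('side'); a=grab('top')
im=[cv2.resize(cv2.cvtColor(x,cv2.COLOR_RGB2BGR),(400,600),interpolation=cv2.INTER_CUBIC) for x in (b['color'][128:188,285:325],a['color'][108:162,236:272])]
im=np.hstack(im)
cv2.imwrite('pics/c4.png',im)
E
```

```text
(no output)
```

View pics/c4.png

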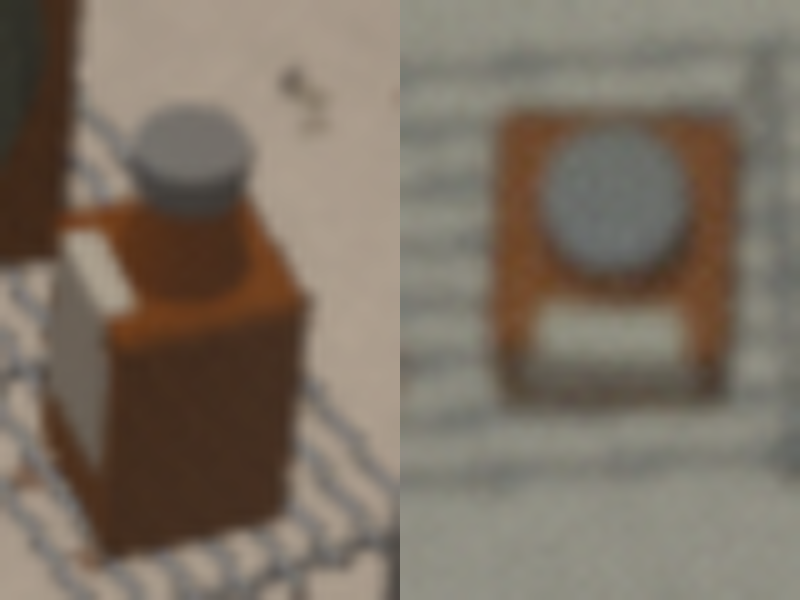

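```bash
python3 - <<'E'
from h import *
b=load('side');a=load('top')
S=lambda P:[(x/10-.5+285,y/10-.5+128) for x,y in P]
T=lambda P:[(x*.09-.5+236-36,y*.09-.5+108) for x,y in P]
def ang(f,P,z,n):
    X=ray(f,P,z); d=X[1]-X[0]; print(n,X[:,:2].round(4).tolist(),np.degrees(np.arctan2(d[1],d[0])).round(1))
ang(b,S([(105,557),(285,515)]),.055,'bottom right edge')
ang(b,S([(115,345),(302,295)]),.155,'top right edge')
ang(b,S([(115,345),(58,222)]),.155,'top front edge(-90)')
ang(b,S([(108,470),(50,375)]),.09,'label bottom')
ang(a,T([(497,345),(500,110)]),.155,'L'); ang(a,T([(730,345),(740,118)]),.155,'R')
ang(a,T([(738,112),(500,110)]),.155,'back');ang(a,T([(690,348),(535,348)]),.155,'strip front');
E
```

```text
bottom right edge [[0.6387, -0.135], [0.6996, -0.1386]] -3.4
top right edge [[0.6335, -0.1405], [0.695, -0.1408]] -0.3
top front edge(-90) [[0.6335, -0.1405], [0.6392, -0.0848]] 84.2
label bottom [[0.6395, -0.1308], [0.6393, -0.0858]] 90.1
L [[0.6389, -0.0836], [0.699, -0.0841]] -0.4
R [[0.6391, -0.1423], [0.6971, -0.1448]] -2.4
back [[0.6986, -0.1443], [0.699, -0.0841]] 89.6
strip front [[0.6383, -0.1323], [0.6382, -0.0932]] 90.1
```

Emit:
arm_command(targets=[[33, -3, 0, 0, 0, -2.6], [33, -4, 0, 0, 0, -2.6], [33, -5, 0, 0, 0, -2.6], [33, -6, 0, 0, 0, -2.6], [33, -7, 0, 0, 0, -2.6], [30, -8, 0, 0, 0, -2.6], [15, 0, 0, 0, 0, -1], [0, 0, 0, 0, 0, 0]])

```text
clock: 5.7
position: [0.4469, -0.115, 0.1376]
tool_rot: [-3.126, -0.003, 1.515]
force: [-1.1, -0.5, -2.6]
grip_width: 0.0396
```

```bash
python3 - <<'E'
from h import *
go((.4965,-.107,.1208),down(88))
E
```

```text
shift [10.7 49.4 16.1] turn [-0.86 -0.2  -1.18] rows>= 1.1
```

Emit:
arm_command(targets=[[4, 16, 5, -0.4, -0.1, -0.6], [4, 16, 5, -0.4, 0, -0.5], [2, 14, 5, 0, 0, 0], [0, 0, 0, 0, 0, 0], [0, 0, 0, 0, 0, 0]])

```text
clock: 6.2
position: [0.4957, -0.1089, 0.1184]
tool_rot: [-3.138, -0.001, 1.533]
force: [-0.1, 0.6, -1.5]
grip_width: 0.0391
```

```bash
python3 - <<'E'
from h import *
go((.4965,-.107,.1208),down(88))
a=grab('top');b=grab('side'); print(bot.observe()['grip_width'])
x=proj(b,[[.56,-.11,.115]])[0]; print(x)
im=[cv2.resize(cv2.cvtColor(c,cv2.COLOR_RGB2BGR),(400,400),interpolation=cv2.INTER_CUBIC) for c in (a['color'][105:205,200:300],b['color'][115:225,225:335])]
cv2.imwrite('pics/c5.png',np.hstack(im))
E
```

```text
shift [ 1.9  0.7 -2.4] turn [-0.21 -0.06 -0.18] rows>= 0.1
0.03904704508328549
[269.1296589  170.88277965]
```

View pics/c5.png

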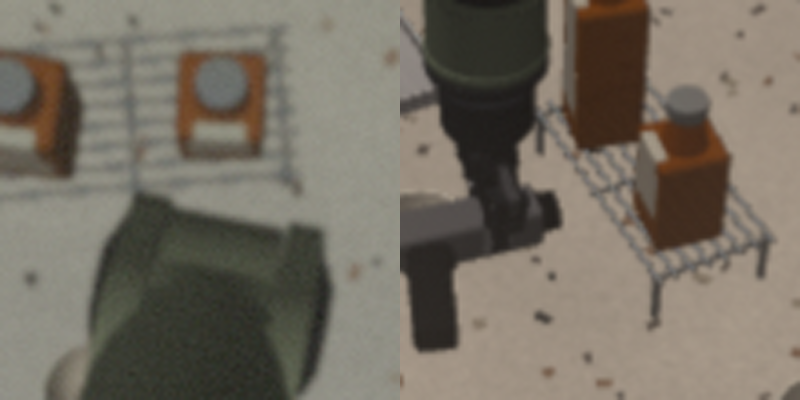

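Emit:
arm_command(targets=[[2, 1, -2.5, -0.2, 0, -0.2], [0, 0, 0, 0, 0, 0], [0, 0, 0, 0, 0, 0]])

```text
clock: 6.6
position: [0.4961, -0.1072, 0.1218]
tool_rot: [3.141, -0.001, 1.536]
force: [-1.5, 0.5, -2.7]
grip_width: 0.0389
```

```bash
python3 - <<'E'
from fit import *
go((.4965,-.107,.1208),down(88))
f=grab('side'); W=cloud(f); p=bot.observe()['position']
yaw=bot.observe()['tool_rot'][2]-np.pi/2
x=W-p; c,s=np.cos(yaw),np.sin(yaw); X=x[...,0]*c+x[...,1]*s; Y=-x[...,0]*s+x[...,1]*c; Z=x[...,2]
def pl(m,n):
    m=m&np.isfinite(Z); print(n,m.sum()); return m
m=pl((X>-.085)&(X<-.02)&(abs(Y)<.016)&(Z>0)&(Z<.03),'top rear')
A=np.c_[X[m],np.ones(m.sum())]; print('rear slope deg',np.degrees(np.linalg.lstsq(A,Z[m],rcond=None)[0][0]),'mean top rel tcp mm',np.median(Z[m])*1e3,'abs',np.median(Z[m])+p[2])
m2=pl((X>.015)&(X<.042)&(abs(Y)<.016)&(Z>0)&(Z<.03),'top front')
if m2.sum(): print('front top',np.median(Z[m2])*1e3)
# side face (Y=-20): heading check
m3=pl((X>.015)&(X<.045)&(Y<-.012)&(Y>-.03)&(Z<.008)&(Z>-.02),'sideface front'); 
print('Y front',np.median(Y[m3])*1e3 if m3.sum() else None)
m4=pl((X>-.04)&(X<-.015)&(Y<-.012)&(Y>-.03)&(Z<.008)&(Z>-.02),'mid'); print(np.median(Y[m4])*1e3 if m4.sum() else None)
n=(X>.03)&(X<.09)&(abs(Y)<.03)&(abs(Z+.006)<.03); print('x extent of nose',np.percentile(X[n],[95,98,100]))
E
```

```text
shift [0.2 0.4 1. ] turn [ 0.03 -0.06 -0.02] rows>= 0.0
top rear 173
rear slope deg 2.7249540407985253 mean top rel tcp mm 14.842496505211175 abs 0.13673061994256513
top front 19
front top 15.163850368310735
sideface front 51
Y front -18.054999463716396
mid 48
-18.324180364224084
x extent of nose [0.05726599 0.05852957 0.05931029]
```

Emit:
arm_command(targets=[[0, 0, 1.5, 0, 0, 0], [0, 0, 0, 0, 0, 0], [0, 0, 0, 0, 0, 0], [0, 0, 0, 0, 0, 0], [0, 0, 0, 0, 0, 0], [0, 0, 0, 0, 0, 0], [0, 0, 0, 0, 0, 0], [0, 0, 0, 0, 0, 0]])

```text
clock: 7.45
position: [0.4961, -0.1072, 0.1204]
tool_rot: [3.141, -0.001, 1.536]
force: [-0.3, -0.2, -3.4]
grip_width: 0.0389
```

Emit:
arm_command(targets=[[0, 0, 0, 0, 0, 0], [0, 0, 0, 0, 0, 0], [0, 0, 0, 0, 0, 0], [0, 0, 0, 0, 0, 0], [0, 0, 0, 0, 0, 0], [0, 0, 0, 0, 0, 0], [0, 0, 0, 0, 0, 0], [0, 0, 0, 0, 0, 0]])

```text
clock: 8.25
position: [0.4961, -0.1072, 0.1204]
tool_rot: [3.141, -0.001, 1.536]
force: [-0.3, 0.0, -2.3]
grip_width: 0.0391
```

Emit:
arm_command(targets=[[0, 0, 0, 0, 0, 0], [0, 0, 0, 0, 0, 0], [0, 0, 0, 0, 0, 0], [0, 0, 0, 0, 0, 0], [0, 0, 0, 0, 0, 0], [0, 0, 0, 0, 0, 0], [0, 0, 0, 0, 0, 0], [0, 0, 0, 0, 0, 0]])

```text
clock: 9.05
position: [0.4961, -0.1072, 0.1204]
tool_rot: [3.141, -0.001, 1.536]
force: [-0.1, -0.4, -2.0]
grip_width: 0.0393
```

Emit:
arm_command(targets=[[0, 0, 0, 0, 0, 0], [0, 0, 0, 0, 0, 0], [0, 0, 0, 0, 0, 0], [0, 0, 0, 0, 0, 0], [0, 0, 0, 0, 0, 0], [0, 0, 0, 0, 0, 0], [0, 0, 0, 0, 0, 0], [0, 0, 0, 0, 0, 0]])

```text
clock: 9.85
position: [0.4961, -0.1072, 0.1204]
tool_rot: [3.141, -0.001, 1.536]
force: [-0.2, 0.3, -2.4]
grip_width: 0.0392
```

```bash
python3 - <<'E'
from h import *
s=bot.observe(); print(s['clock'],s['position'],s['tool_rot'],abs(s['qd']).max())
# tray frame; place origin offset: footprint centre x -2, y -46 from origin; grip at +15,0
c=np.array([.4333,.2939]); yaw=np.radians(5.3); R=np.array([[np.cos(yaw),-np.sin(yaw)],[np.sin(yaw),np.cos(yaw)]])
g=c+R@np.array([17,46])/1000; print('tcp goal',g)
g2=(*g,.12); go((.40,-.04,.14)); go(g2,down(95.3))
E
```

```text
9.85 [ 0.49612157 -0.10723968  0.12041752] [ 3.14063261e+00 -1.00990106e-03  1.53556287e+00] 0.0011032127218462266
tcp goal [0.44597827 0.34127364]
shift [ 63.8 -98.4 -19.6] turn [0. 0. 0.] rows>= 2.4
shift [446.5 -65.9   0.8] turn [ 0.06 -0.05 -7.32] rows>= 9.3
```

Emit:
arm_command(targets=[[5, -15, -10, 0, 0, 0], [20, -30, -15, 0, 0, 0], [40, -15, 0, 0, 0, -0.7], [42, 0, 0, 0, 0, -0.7], [42, 0, 0, 0, 0, -0.7], [42, 0, 0, 0, 0, -0.7], [42, 0, 0, 0, 0, -0.7], [42, 0, 0, 0, 0, -0.7]])

```text
clock: 10.65
position: [0.437, 0.1736, 0.147]
tool_rot: [3.138, 0.0, 1.6]
force: [1.4, -0.1, -2.9]
grip_width: 0.0394
```

```bash
python3 - <<'E'
from h import *
go((.446,.3413,.12),down(95.3));print(bot.observe()['position'])
E
```

```text
shift [167.4  13.9  27. ] turn [ 0.22  0.02 -3.62] rows>= 3.5
[0.43695089 0.17361467 0.14697344]
```

Emit:
arm_command(targets=[[38, 3, 0, 0, 0, -0.8], [38, 3, 5, 0, 0, -0.8], [38, 3, 5, 0, 0, -0.8], [25, 3, 8, 0, 0, -0.8], [12, 1, 8, 0, 0, -0.4], [0, 0, 0, 0, 0, 0]])

```text
clock: 11.25
position: [0.4397, 0.338, 0.1201]
tool_rot: [3.136, -0.002, 1.674]
force: [0.0, -1.1, -1.1]
grip_width: 0.0394
```

```bash
python3 - <<'E'
from h import *
go((.446,.3413,.0298),down(95.3));print(bot.observe()['position'])
b=grab('side');a=grab('top'); 
im=[cv2.resize(cv2.cvtColor(c,cv2.COLOR_RGB2BGR),(400,360),interpolation=cv2.INTER_CUBIC) for c in (a['color'][160:268,60:180],b['color'][75:183,140:260])]
cv2.imwrite('pics/c6.png',np.hstack(im))
E
```

```text
shift [ 2.4  6.2 90.4] turn [ 0.29 -0.13  0.6 ] rows>= 1.9
[0.43968536 0.33804012 0.12014515]
```

View pics/c6.png

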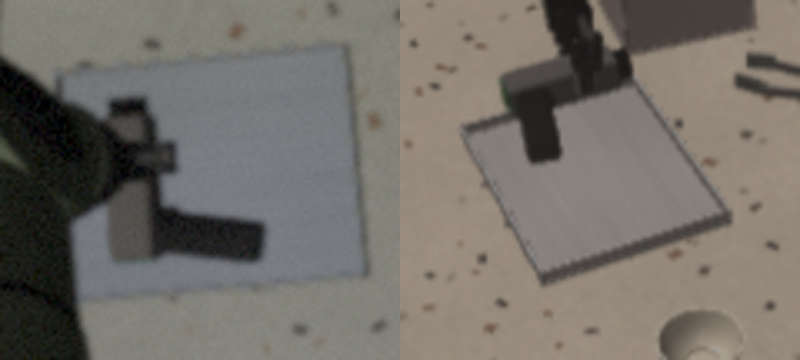

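Emit:
arm_command(targets=[[-4, 6, 25, 0.3, 0, 0.6], [0, 0, 25, 0, 0, 0], [0, 0, 20, 0, 0, 0], [0, 0, 5, 0, 0, 0], [0, 0, 0, 0, 0, 0]])

```text
clock: 11.85
position: [0.4505, 0.3258, 0.0471]
tool_rot: [3.138, -0.001, 1.651]
force: [0.7, 0.2, -1.6]
grip_width: 0.039
```

```bash
python3 - <<'E'
from h import *
go((.446,.335,.0302),down(95.3));print(bot.observe()['position'])
E
```

```text
shift [ 9.5 -3.9 16.9] turn [ 0.22 -0.06 -0.71] rows>= 0.4
[0.45054508 0.32582373 0.04708545]
```

Emit:
arm_command(targets=[[0, 0, 6, 0.2, 0, 0], [0, 0, 5, 0, 0, 0], [0, 0, 2, 0, 0, 0], [0, 0, 0, 0, 0, 0]])

```text
clock: 12.25
position: [0.4521, 0.3255, 0.036]
tool_rot: [3.139, -0.003, 1.649]
force: [0.2, -0.7, -4.0]
grip_width: 0.0392
```

Emit:
arm_command(targets=[[0, 0, 1, 0, 0, 0], [0, 0, 1, 0, 0, 0], [0, 0, 0, 0, 0, 0]])

```text
clock: 12.55
position: [0.4522, 0.3259, 0.0345]
tool_rot: [3.138, -0.003, 1.65]
force: [0.4, -0.1, -2.5]
grip_width: 0.0392
```

Emit:
arm_command(targets=[[0, 0, 2, 0, 0, 0], [0, 0, 1, 0, 0, 0], [0, 0, 0, 0, 0, 0]])

```text
clock: 12.85
position: [0.4522, 0.3261, 0.0313]
tool_rot: [3.138, -0.003, 1.65]
force: [0.1, 1.3, -2.7]
grip_width: 0.0393
```

Emit:
arm_command(targets=[[0, 0, 1, 0, 0, 0], [0, 0, 0, 0, 0, 0]])

```text
clock: 13.05
position: [0.4522, 0.3261, 0.0301]
tool_rot: [3.138, -0.003, 1.65]
force: [-0.0, -0.4, -1.8]
grip_width: 0.0392
```

Emit:
arm_command(targets=[[0, 0, 0.7, 0, 0, 0], [0, 0, 0, 0, 0, 0]])

```text
clock: 13.25
position: [0.4523, 0.3261, 0.0299]
tool_rot: [3.138, -0.004, 1.65]
force: [-0.5, -0.4, -2.2]
grip_width: 0.0391
```

Emit:
arm_command(targets=[[0, 0, 0.7, 0, 0, 0], [0, 0, 0, 0, 0, 0]])

```text
clock: 13.45
position: [0.4524, 0.3262, 0.0299]
tool_rot: [3.137, -0.004, 1.65]
force: [-0.6, 0.1, -2.3]
grip_width: 0.0394
```

Emit:
arm_command(targets=[[0, 0, 1.5, 0, 0, 0], [0, 0, 0, 0, 0, 0]])

```text
clock: 13.65
position: [0.4526, 0.3264, 0.0301]
tool_rot: [3.137, -0.004, 1.65]
force: [0.5, -0.3, -2.6]
grip_width: 0.0394
```

Emit:
arm_command(targets=[[0, 0, 3, 0, 0, 0]])

```text
clock: 13.75
position: [0.453, 0.3267, 0.0288]
tool_rot: [3.136, -0.005, 1.649]
force: [-10.5, -13.7, 71.2]
grip_width: 0.0395
```

```bash
python3 - <<'E'
from fit import *
s=bot.observe(); print(s['position'],s['force'],s['moment'],s['joint_efforts'],s['qpos'])
f=grab('side'); W=cloud(f); p=s['position']; yaw=s['tool_rot'][2]-np.pi/2
x=W-p; c,sn=np.cos(yaw),np.sin(yaw); X=x[...,0]*c+x[...,1]*sn; Y=-x[...,0]*sn+x[...,1]*c; Z=W[...,2]
m=(X>-.08)&(X<-.02)&(abs(Y)<.016)&(Z>.03)&(Z<.06); print('barrel top z',np.median(Z[m]),m.sum())
m=(abs(X)<.1)&(Y<-.15)&(Y>-.2)&(abs(Z)<.02);print('floor z',np.median(Z[m]),m.sum())
E
```

```text
[0.4530192  0.32670973 0.02875963] [-10.52063639 -13.69291255  71.2458352 ] [-3.2800518   1.94257989 -0.78129763] [  0.21705458 -60.62896729   3.32346819 -17.55115092   0.56117294
  -5.29399976   0.62095625] [-0.7695314   0.74159421  0.05473652  1.91954842 -0.08278553  0.47482134
  0.99330806]
barrel top z 0.044959317129116105 90
floor z 0.00273945712556586 601
```

Emit:
arm_command(targets=[[0, 0, -1, 0, 0, 0], [0, 0, 0, 0, 0, 0]])

```text
clock: 14.0
position: [0.4534, 0.327, 0.0302]
tool_rot: [3.135, -0.006, 1.649]
force: [0.6, -0.2, -3.6]
grip_width: 0.0391
```

Emit:
arm_command(targets=[[0, 0, 0, 0, 0, 0], [0, 0, 0, 0, 0, 0], [0, 0, 0, 0, 0, 0], [0, 0, 0, 0, 0, 0], [0, 0, 0, 0, 0, 0], [0, 0, 0, 0, 0, 0], [0, 0, 0, 0, 0, 0]], grip=90)

```text
clock: 14.7
position: [0.4533, 0.327, 0.0292]
tool_rot: [3.135, -0.006, 1.649]
force: [0.2, -0.2, 0.5]
grip_width: 0.0767
```

Emit:
arm_command(targets=[[0, 0, -5, 0, 0, 0], [0, 0, -15, 0, 0, 0], [0, 0, -30, 0, 0, 0], [0, 0, -40, 0, 0, 0], [0, 0, -40, 0, 0, 0], [0, 0, -40, 0, 0, 0], [0, 0, -20, 0, 0, 0], [0, 0, 0, 0, 0, 0]])

```text
clock: 15.5
position: [0.4516, 0.3248, 0.234]
tool_rot: [3.133, -0.008, 1.648]
force: [0.3, -0.3, -0.6]
grip_width: 0.0771
```

```bash
python3 - <<'E'
from h import *
b=grab('side');a=grab('top'); 
im=[cv2.resize(cv2.cvtColor(c['color'],cv2.COLOR_RGB2BGR),(400,300),interpolation=cv2.INTER_CUBIC) for c in (a,b)]
im2=[cv2.resize(cv2.cvtColor(c,cv2.COLOR_RGB2BGR),(400,300),interpolation=cv2.INTER_CUBIC) for c in (a['color'][165:261,60:188],b['color'][85:181,130:258])]
cv2.imwrite('pics/c7.png',np.vstack([np.hstack(im),np.hstack(im2)]))
s=bot.observe();print(s['position'],s['force'],s['qd'].round(3))
E
```

```text
[0.45094907 0.32439262 0.23123845] [ 0.05909761  0.09523104 -1.12730922] [ 0.002  0.039 -0.006  0.021 -0.002 -0.018  0.001]
```

View pics/c7.png

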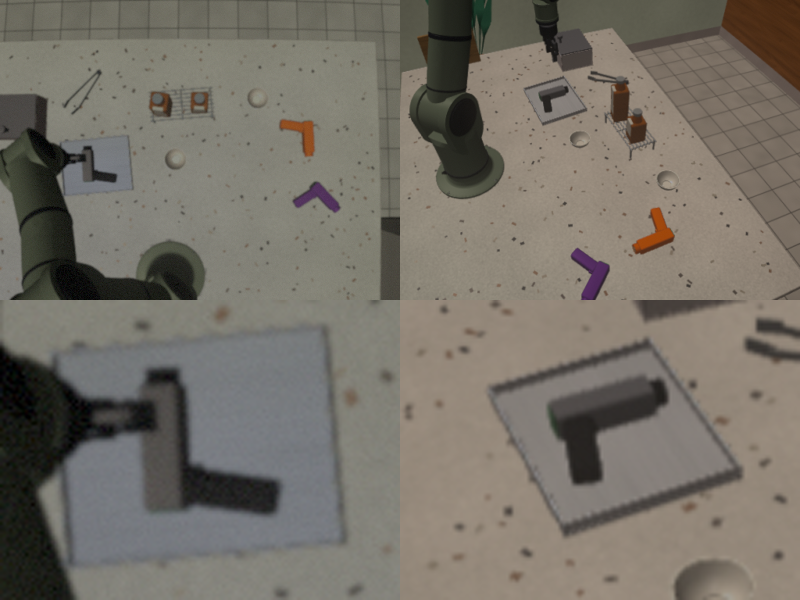

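The bottom crops show the thermometer flat on its side, well inside the rim: barrel at (165,440) and butt at (275,495) in the top view. The gripper is clear and everything else is where it was.

```bash
python3 -c "
from h import *
print(bot.job_done())"
```

```text
the job is handed in; nothing more can be done
None
```

I aimed the grey thermometer at the small bottle's label and held it there. I then laid it flat on its side in the tray, let go, and handed the job in at about 15.6 s.

- **Aim:** the nose was about 8 cm from the label centre and stayed still for about 3 s, from 6.7 s to 9.85 s. The depth check before the hold put the barrel axis at about 117 mm, against a label centre at 115 mm. I then lowered it by about 1.5 mm.
- **Final check:** the last pictures show the thermometer flat and well inside the rim. The bottles, bowls and tongs look unmoved, and the gripper is clear.

**Checks that disagreed:**
- **Bottle angle:** the top-view fit gave -2.5°, but the side-view outline fit gave about -7.5°. Edge readings in an enlarged crop ran mostly from 0 to -3.4°, with one at about -6°, so I aimed at -2°.
- **Barrel level:** one noisy line fit along the barrel's rear gave 2.7° of pitch. The barrel-top heights behind and ahead of the fingers agreed to 0.3 mm, and the tool itself was level to within 0.1°.
- **Force when setting down:** the wrist force briefly reached 71 N when the thermometer touched the tray floor. That is below the 120 N limit, and I backed off about 1 mm before letting go. By the measured height, the fingers themselves were clear of the floor.

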